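# Collect the capped jars from the capper's catch tray

### The job

The capping machine has finished a batch: take the three amber jars with blue caps from its catch tray and stand them upright on the floor of the red tote, next to the jar already collected there, setting each one down rather than dropping it. The jar that came out without a cap stays where it stands in the catch tray for rework. Keep the jar already in the tote upright and leave the two pipette-tip boxes behind them undisturbed.

Things in the scene. Friction and masses are not known exactly. Their poses are not given: they have to be found in the camera images.
- capper: white and blue jar capper, fixed, with an aluminium catch tray. Origin: bench height under the tray's centre. Tray 200 mm (x) by 190 mm (y), floor 4 mm and rim 20 mm above the bench, walls 4 mm. Past the tray's +y edge an outfeed belt (to 65 mm high), then the machine: x -130 to 130, y 165 to 415 mm, 300 mm high, a hopper on top to 350 mm
- jar_a: amber glass jar with a broad blue screw cap and a white label band: a smooth upright cylinder, 42 mm diameter (cap 43 mm), 70 mm tall in all (the cap is the top 18 mm), about 0.13 kg. Origin: centre of its underside, z up through the cap. Stands in the catch tray at the start; to be moved to the tote
- jar_b: amber glass jar with a broad blue screw cap and a white label band: a smooth upright cylinder, 42 mm diameter (cap 43 mm), 70 mm tall in all (the cap is the top 18 mm), about 0.13 kg. Origin: centre of its underside, z up through the cap. Stands in the catch tray at the start; to be moved to the tote
- jar_c: amber glass jar with a broad blue screw cap and a white label band: a smooth upright cylinder, 42 mm diameter (cap 43 mm), 70 mm tall in all (the cap is the top 18 mm), about 0.13 kg. Origin: centre of its underside, z up through the cap. Stands in the catch tray at the start; to be moved to the tote
- jar_open: the reject: amber glass jar without a cap, open at the top, white label band, 42 mm diameter, neck 35 mm, 64 mm tall. Origin: centre of its underside, z up. Stands in the catch tray among the capped ones and stays there
- jar_old: amber glass jar with a broad blue screw cap and a white label band: a smooth upright cylinder, 42 mm diameter (cap 43 mm), 70 mm tall in all (the cap is the top 18 mm), about 0.13 kg. Origin: centre of its underside, z up through the cap. Stands in one quarter of the tote from the start and stays in the tote
- tote: red open plastic tote, loose, 0.9 kg, 220 mm along its x by 260 mm along its y, 60 mm tall, walls and floor 4 mm thick. Origin: centre of its underside (bench height); the inner floor is 4 mm above it. May lie at any yaw
- tip_box: red pipette-tip box, 85 x 120 x 52 mm tall, bystander beyond the tray and tote. Origin: centre of its underside
- tip_box2: purple pipette-tip box, 85 x 120 x 52 mm tall, bystander beyond the tray and tote. Origin: centre of its underside
Mind the look-alikes: they are no part of the job. What is shaped like the jar_open but pink is not meant.

How it is judged:
By the outcome, as a careful person would: the job done as asked, in the order asked, and still so for the second after the job is handed in, with the robot touching nothing.
It also fails if it takes over 70 s, if anything falls off the work surface, if the arm or the gripper's body presses on something with over 40 N, if the wrist force passes 120 N, or if a joint passes its speed limit or range.

### The arm

A 7-joint arm with a two-finger parallel gripper is mounted at the origin on the work surface. World frame = base frame: x ahead of the robot, y to its left, z up, the work surface at z = 0. Lengths are in m, angles in rad, forces in N, time in s.
With the tool pointing down it reaches from about 0.425 to 1.025 m from the base axis. Payload 9.4 kg.
Tool frame: the origin (TCP) lies at the very end of the fingers, on their centre line; the grasp point (between the pads) lies 19 mm behind it; x points along the fingers, y is the direction in which the jaws open and shut, and the axes are right-handed (so a half turn about x gives the same grasp; the last joint's range is limited). The gripper opens to 93 mm and grips with 3 to 60 N. Pads are 15 mm wide; open, the fingers measure 128 mm over their backs; the gripper's body (75 mm by 188 mm) begins 65 mm behind the grasp point.
Start: joints at [-1.301, 0.599, -0.003, 1.599, 0.002, 0.943, -0.08], TCP at [0.246, 0.682, 0.219] pointing down, gripper open.
Joint ranges: [-2.57, 2.57], [-0.35, 1.97], [-1.29, 1.29], [0.11, 2.56], [-1.05, 4.19], [0.11, 1.86], [-2.63, 2.63]. Speed limits (rad/s): [2.22, 2.22, 3.01, 3.01, 3.14, 3.14, 3.14].

### API

Orientations are given as a unit quaternion [x, y, z, w].
In Python, from bench import arm gives the robot as it stands. The module is installed in compiled form; this text tells all that it offers.
- The arm moves only by the tool send_rows, never from a script. Its argument "series" is a list of rows, each a list of 5 numbers: the gripper's target within -1 to 1 (fully open at 1, half-way at 0, shut at -1), then the shift along the tool's x, y, z in m, then the turn about the tool's x in rad. A call has 1 to 12 rows; each row shifts and turns the pose as measured when the row begins, along the tool's axes as they then stand; what a row does not reach is not made up. A row lasts 1/10 s, in which the tool goes at most 50 mm and 8.59 degrees, less where a joint would pass 70% of its speed; a pose out of reach is approached as far as the arm can. A call with a gripper value outside its range is refused whole. The fingers move at their own pace and stop on an object; "force" is the grip in N (left out, the last holds). Time passes only in rows, so rows that do not move let the fingers close. It gives the time, the measured TCP pose, the force and the opening at its end, in the units of the state.
- arm.read_state(): the state, without advancing time (a new reading comes with each control period).
- arm.read_camera(name): name is "side" or "top" or "wrist"; returns a dict with "image" (480x640x3 uint8, blue, green, red), "fx", "fy", "cx", "cy" (pixels), "xyz" and "attitude" of the camera in the world. Camera axes: x right, y down, z forward; pixel columns grow to the right and rows downward; lengths in m; the calibration is good to about 2 mm. A picture is of the moment at which its call begins. There is no depth.
- arm.finish_job(): hands the job in, once; it reports no verdict.
The state is a dict: "time_s": time; "qpos": joint angles; "joint_velocities": joint speeds; "effort": joint torques, N m; "position": TCP position; "ee_rot": TCP orientation; "force": force on the tool from outside, world axes, zero at the start; "torque": the same for the moment, N m; "grip_width": opening from 0.0 (shut) to 1.0 (fully open).
Only numpy, scipy, OpenCV 4.12 (cv2) and the standard library are available. Lean on these libraries where they do the work, as an engineer would, in place of code of your own. Each camera call takes 0.05 s, during which the arm holds its last target. There are 200 camera calls.

## Working session

There is one attempt and no reset: what is moved stays moved. The work goes in short steps, Python scripts to look and compute and a tool call to move; the robot and the scene stay as the last step left them, time stands still between calls to the robot, and variables do not carry over. Pictures are saved under pics/ and viewed, about 8 in all and at most 12, crops included, and the job is handed in when it is done.

Besides the shell and the picture viewer there is one more tool, called after ">>>" in YAML: its name, and indented under it one key for each argument. send_rows: Moves the arm, as the interface text tells. Its arguments: {"type":"object","properties":{"series":{"type":"array"},"force":{"type":"number"}},"required":["series"]}

```bash
mkdir -p pics; cat > h.py <<'E'
from bench import arm
import numpy as np, cv2
from scipy.spatial.transform import Rotation as R
def rot(a):
    a=np.array(a,float)
    return a if a.shape==(3,3) else R.from_quat(a).as_matrix()
def cam(n):
    c=arm.read_camera(n); c['R']=rot(c['attitude']); c['p']=np.array(c['xyz']); return c
def ray(c,u,v):
    d=c['R']@np.array([(u-c['cx'])/c['fx'],(v-c['cy'])/c['fy'],1]); return d/np.linalg.norm(d)
def onplane(c,u,v,z):
    d=ray(c,u,v); return c['p']+d*(z-c['p'][2])/d[2]
def proj(c,P):
    q=c['R'].T@(np.array(P)-c['p']); return c['fx']*q[0]/q[2]+c['cx'],c['fy']*q[1]/q[2]+c['cy']
def tri(c1,a,c2,b):
    d1,d2=ray(c1,*a),ray(c2,*b)
    s=np.linalg.lstsq(np.c_[d1,-d2],c2['p']-c1['p'],rcond=None)[0]
    A,B=c1['p']+s[0]*d1,c2['p']+s[1]*d2
    return (A+B)/2,np.linalg.norm(A-B)
E
python3 - <<'E'
from h import *
for n in ['top','side','wrist']:
    c=cam(n); cv2.imwrite(f'pics/{n}0.png',c['image']); print(n,c['fx'],c['cx'],c['cy'],c['p'],c['attitude'])
print(arm.read_state())
E
```

```text
top 469.43532092647087 320.13102092442017 230.10493833273088 [0.47652103 0.06606086 0.88122624] [ 0.71490087 -0.69474897  0.05583044 -0.05588896]
side 468.6503148534262 320.14987125793306 241.8019841227506 [ 0.20328403 -0.5218787   0.46332629] [ 0.82384604 -0.2697621   0.16393104 -0.47077885]
wrist 355.2767386931128 323.14336057171084 239.44829336269717 [0.17174948 0.70873476 0.38448022] [0.80966622 0.56886412 0.08234748 0.11854588]
{'time_s': 0.15, 'qpos': array([-1.3006869 ,  0.59998238, -0.00256275,  1.59989126,  0.00179385,
        0.94290026, -0.07976861]), 'joint_velocities': array([-6.62493812e-05, -3.29929064e-03,  2.06862432e-03, -4.26215416e-03,
       -8.76386555e-04,  8.55732540e-04,  5.41792714e-04]), 'effort': array([ 3.82091239e-03, -7.65589571e+01,  1.49943609e+00, -2.52561915e+01,
       -5.22909779e-02,  1.48497970e-02,  8.86871044e-05]), 'position': array([0.24630405, 0.68151718, 0.21794802]), 'ee_rot': array([ 0.12155141,  0.69654617, -0.12238164,  0.6964707 ]), 'force': array([-0.22401488,  0.06512533, -0.10148344]), 'torque': array([-0.01979505, -0.02888192,  0.01995641]), 'grip_width': 0.9979460563638928}
```

View pics/top0.png

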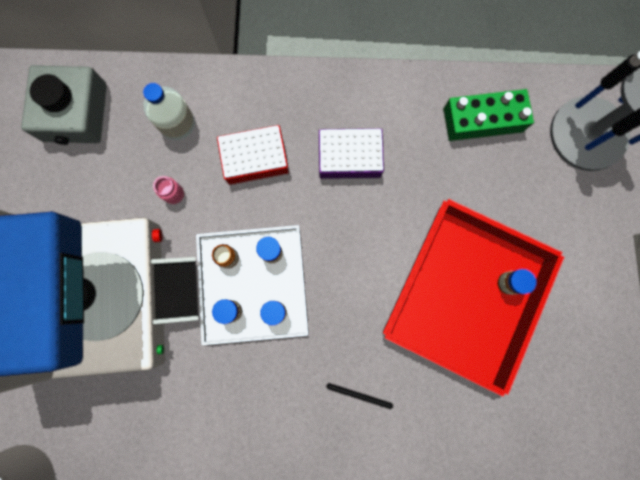

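View pics/side0.png

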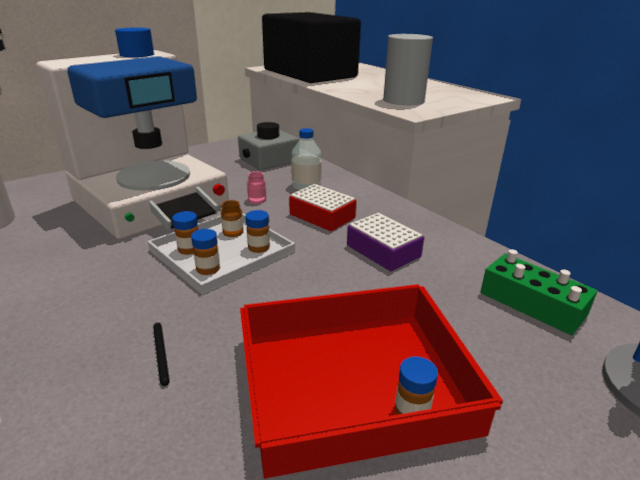

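Top view: the capped jars are at (268,249), (225,312) and (273,313). The reject is at (224,256), with a pink look-alike at (168,189). The old jar is at (521,282) in the tote. The other blue items (bottle cap at (153,92), machine top at (35,290)) are not wanted. The side view agrees: caps at (186,220), (205,240) and (257,218), reject at (232,218).

```bash
cat > m.py <<'E'
from h import *
def blobs(im,lo,hi,mn,mx):
    h=cv2.cvtColor(im,cv2.COLOR_BGR2HSV); m=cv2.inRange(h,lo,hi)
    n,l,s,ce=cv2.connectedComponentsWithStats(m)
    return [(ce[i],s[i,4]) for i in range(1,n) if mn<s[i,4]<mx]
def blue(im,mn=100,mx=3000): return blobs(im,(100,150,60),(125,255,255),mn,mx)
def redpoly(im):
    h=cv2.cvtColor(im,cv2.COLOR_BGR2HSV); m=cv2.inRange(h,(0,190,60),(6,255,255))|cv2.inRange(h,(174,190,60),(180,255,255))
    c=max(cv2.findContours(m,cv2.RETR_EXTERNAL,cv2.CHAIN_APPROX_NONE)[0],key=cv2.contourArea)
    hu=cv2.convexHull(c); 
    return cv2.approxPolyDP(hu,6,True)[:,0]
E
python3 - <<'E'
from m import *
t=cam('top'); s=cam('side')
bt=blue(t['image']); bs=blue(s['image'])
print('top',[(b[0].round(1),b[1]) for b in bt]); print('side',[(b[0].round(1),b[1]) for b in bs])
for b,_ in bt:
    for q,_ in bs:
        P,e=tri(t,b,s,q)
        if e<.006 and 0<P[2]<.12: print(b.round(),q.round(),P.round(4),round(e,4))
pt=redpoly(t['image']); ps=redpoly(s['image']); print(pt.tolist(),ps.tolist())
for a in pt:
    for b in ps:
        P,e=tri(t,a,s,b)
        if e<.01 and -.01<P[2]<.1: print(a,b,P.round(4),round(e,4))
for u,v in [(198,235),(298,227),(306,334),(204,343)]: print('tray',onplane(t,u,v,.02).round(4))
for u,v in [(224,256)]: print('open',onplane(t,u,v,.064).round(4))
cv2.imwrite('pics/crop1.png',np.hstack([cv2.resize(t['image'][210:360,140:320],(432,360)),cv2.resize(s['image'][180:300,140:300],(368,360))]))
E
```

```text
top [(array([153.2,  92.6]), np.int32(293)), (array([268.1, 248.6]), np.int32(419)), (array([522. , 281.3]), np.int32(494)), (array([224.5, 311.1]), np.int32(458)), (array([272.4, 312.7]), np.int32(441))]
side [(array([134.2,  41.8]), np.int32(958)), (array([306., 133.]), np.int32(112)), (array([184.4, 219.8]), np.int32(394)), (array([256.6, 218.6]), np.int32(341)), (array([203.6, 238.5]), np.int32(425)), (array([417.8, 374.9]), np.int32(1125))]
[268. 249.] [257. 219.] [0.5723 0.1575 0.0652] 0.0023
[522. 281.] [418. 375.] [ 0.5273 -0.284   0.066 ] 0.001
[225. 311.] [184. 220.] [0.4624 0.2271 0.066 ] 0.002
[272. 313.] [204. 239.] [0.4622 0.1452 0.0654] 0.002
[[449, 200], [562, 257], [503, 394], [384, 332]] [[501, 399], [487, 435], [264, 477], [241, 308], [418, 285]]
[449 200] [418 285] [ 0.6664 -0.1591  0.0619] 0.0045
[562 257] [501 399] [ 0.5737 -0.3588  0.0638] 0.0062
[503 394] [264 477] [ 0.3336 -0.2619  0.0234] 0.0047
[384 332] [241 308] [ 0.4319 -0.0464  0.0539] 0.0038
tray [0.5982 0.2941 0.02  ]
tray [0.6185 0.1094 0.02  ]
tray [0.4244 0.0881 0.02  ]
tray [0.4035 0.2699 0.02  ]
open [0.5562 0.2345 0.064 ]
```

View pics/crop1.png

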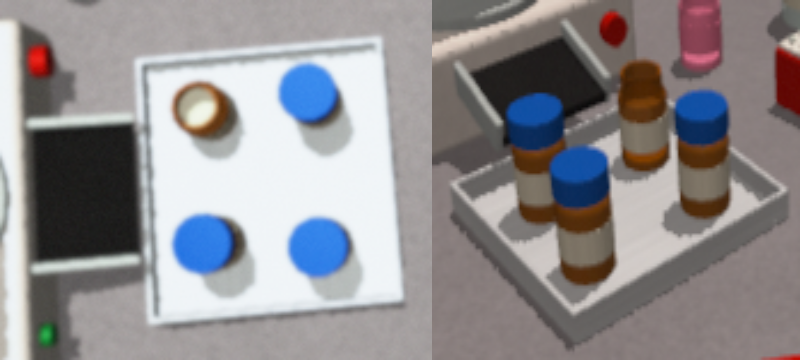

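The crop confirms three blue-capped jars, with the open-necked reject at the machine-side far corner. Cap centres triangulate to z≈0.066, which fits jars standing on the 4 mm floor. I rise above the machine first, turning the jaws to lie along world x.

>>> send_rows:
  force: 25
  series:
    - [1,-0.05,0,0,0]
    - [1,-0.05,0,0,0]
    - [1,-0.05,0,0,0]
    - [1,-0.05,0,0,0]
    - [1,-0.05,0,0,0]
    - [1,0,0,0,0.14]
    - [1,0,0,0,0.14]
    - [1,0,0,0,0.14]
    - [1,0,0,0,0.14]
    - [1,0,0,0,0]

```text
time_s: 1.25
position: [0.2463, 0.6808, 0.4749]
ee_rot: [0.315, 0.632, -0.317, 0.633]
force: [-0.2, -0.1, -0.5]
grip_width: 0.999
```

```bash
cat > go.py <<'E'
from h import *
def go(x,y,z,az=None):
    s=arm.read_state(); M=rot(s['ee_rot']); p=np.array(s['position'])
    a=np.degrees(np.arctan2(M[1,1],M[0,1])); print('t',s['time_s'],'pos',p.round(4),'down',M[:,0].round(3),'yaz',a.round(2),'q7',s['qpos'][6].round(2),'w',round(s['grip_width'],3),'F',s['force'].round(1))
    print('  tool shift',(M.T@(np.array([x,y,z])-p)).round(4),'turn',None if az is None else round(np.radians(a-az),3))
E
cat > g.py <<'E'
import sys; from go import go; go(*map(float,sys.argv[1:]))
E
python3 g.py .462 .145 .3 0
```

```text
t 1.25 pos [0.2463 0.6808 0.4749] down [-0.001 -0.003 -1.   ] yaz 36.88 q7 -0.6 w 0.999 F [-0.2 -0.1 -0.5]
  tool shift [ 0.1762 -0.1485  0.5578] turn 0.644
```

>>> send_rows:
  series:
    - [1,0,-0.0125,0.0465,0]
    - [1,0,-0.0125,0.0465,0]
    - [1,0,-0.0125,0.0465,0]
    - [1,0,-0.0125,0.0465,0]
    - [1,0,-0.0125,0.0465,0]
    - [1,0,-0.0125,0.0465,0]
    - [1,0,-0.0125,0.0465,0]
    - [1,0,-0.0125,0.0465,0]
    - [1,0,-0.0125,0.0465,0]
    - [1,0,-0.0125,0.0465,0]
    - [1,0,-0.0125,0.0465,0]
    - [1,0,-0.0125,0.0465,0]

```text
time_s: 2.45
position: [0.478, 0.1373, 0.4732]
ee_rot: [0.291, 0.643, -0.296, 0.644]
force: [0.0, 0.2, -0.8]
grip_width: 0.998
```

>>> send_rows:
  series:
    - [1,0.04,0,0,0.13]
    - [1,0.04,0,0,0.13]
    - [1,0.04,0,0,0.13]
    - [1,0.04,0,0,0.13]
    - [1,0.0,0,0,0.12]
    - [1,0,0,0,0]

```text
time_s: 3.05
position: [0.4814, 0.1263, 0.3099]
ee_rot: [0.483, 0.513, -0.484, 0.519]
force: [0.3, 0.2, -0.2]
grip_width: 1.001
```

```bash
python3 - <<'E'
from m import *
w=cam('wrist'); t=cam('top'); cv2.imwrite('pics/w1.png',w['image'])
print(w['p'])
for b,a in blue(w['image'],500,30000): print(b.round(1),a,onplane(w,*b,.074).round(4))
J=[(.5723,.1575,.065),(.4624,.2271,.066),(.4622,.1452,.0654)]
print([np.round(proj(w,j),1) for j in J])
# tote rim corners from top view at z=.06
P=np.array([onplane(t,u,v,.06)[:2] for u,v in [(449,200),(562,257),(503,394),(384,332)]]); print(P.round(4),P.mean(0).round(4),[np.linalg.norm(P[i]-P[i-1]).round(4) for i in range(4)])
E
python3 g.py .462 .145 .3 0
```

```text
[0.47540787 0.20688336 0.47599276]
[310.8 109.2] 1185 [0.4628 0.228  0.074 ]
[404.  180.6] 1086 [0.5719 0.1596 0.074 ]
[307. 185.] 1018 [0.4631 0.1474 0.074 ]
[array([402.3, 181.4]), array([310.6, 110.6]), array([306.4, 185.7])]
[[ 0.6687 -0.1611]
 [ 0.5719 -0.3583]
 [ 0.3377 -0.2469]
 [ 0.434  -0.0464]] [ 0.5031 -0.2032] [np.float64(0.2613), np.float64(0.2196), np.float64(0.2593), np.float64(0.2225)]
t 3.15 pos [0.4815 0.1267 0.3106] down [ 0.006 -0.006 -1.   ] yaz 4.06 q7 -0.14 w 0.999 F [-0.3 -0.1 -0.2]
  tool shift [ 0.0103 -0.0182 -0.0197] turn 0.071
```

View pics/w1.png

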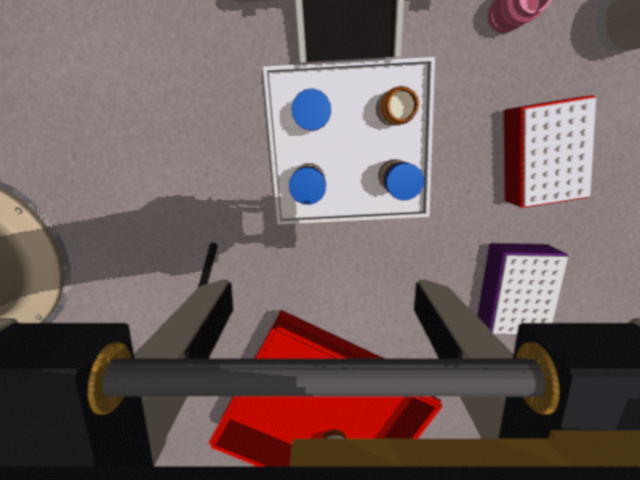

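The wrist view agrees with the other two within 2 mm: caps at (311,109), (404,181) and (307,185), reject at (399,105). The tote rim sides measure 260 × 221 mm, centred at (0.503,-0.203), with its long axis at -25.7°. I go for jar_c first.

>>> send_rows:
  series:
    - [1,0,-0.018,-0.019,0.07]
    - [1,0.04,0,0,0]
    - [1,0.05,0,0,0]
    - [1,0.05,0,0,0]
    - [1,0.03,0,0,0]
    - [1,0,0,0,0]

```text
time_s: 3.75
position: [0.4699, 0.1494, 0.1423]
ee_rot: [0.498, 0.504, -0.485, 0.512]
force: [-0.8, -0.3, -0.7]
grip_width: 1.0
```

```bash
python3 g.py .4625 .146 .044 0
```

```text
t 3.75 pos [0.4699 0.1494 0.1423] down [ 0.022  0.005 -1.   ] yaz 1.87 q7 -0.04 w 1.0 F [-0.8 -0.3 -0.7]
  tool shift [ 0.0981 -0.0097  0.0036] turn 0.033
```

>>> send_rows:
  series:
    - [1,0,-0.008,0.004,0.03]
    - [1,0.03,0,0,0]
    - [1,0.03,0,0,0]
    - [1,0.02,0,0,0]
    - [1,0,0,0,0]

```text
time_s: 4.25
position: [0.4687, 0.1478, 0.0695]
ee_rot: [0.51, 0.496, -0.486, 0.507]
force: [-0.2, 0.1, 0.4]
grip_width: 0.998
```

```bash
python3 g.py .4625 .146 .044 0
```

```text
t 4.25 pos [0.4687 0.1478 0.0695] down [ 0.035  0.013 -0.999] yaz 0.34 q7 0.03 w 0.998 F [-0.2  0.1  0.4]
  tool shift [ 0.0253 -0.0071  0.0021] turn 0.006
```

>>> send_rows:
  series:
    - [1,0.012,-0.006,0.002,0]
    - [1,0.012,0,0,0]
    - [1,0,0,0,0]

```text
time_s: 4.55
position: [0.4666, 0.1474, 0.0503]
ee_rot: [0.513, 0.495, -0.483, 0.508]
force: [-0.1, 1.1, -0.1]
grip_width: 1.001
```

```bash
python3 g.py .4625 .146 .044 0
```

```text
t 4.55 pos [0.4666 0.1474 0.0503] down [ 0.043  0.017 -0.999] yaz 0.39 q7 0.05 w 1.001 F [-0.1  1.1 -0.1]
  tool shift [ 0.0061 -0.0044  0.0015] turn 0.007
```

>>> send_rows:
  series:
    - [1,0.006,-0.005,0.002,0]
    - [1,0,0,0,0]

```text
time_s: 4.75
position: [0.4627, 0.1459, 0.0456]
ee_rot: [0.514, 0.495, -0.482, 0.509]
force: [-0.0, 0.0, 0.0]
grip_width: 0.998
```

```bash
python3 g.py .4625 .146 .044 0
```

```text
t 4.75 pos [0.4627 0.1459 0.0456] down [ 0.045  0.018 -0.999] yaz 0.41 q7 0.06 w 0.998 F [-0.  0.  0.]
  tool shift [ 0.0016 -0.0003 -0.0001] turn 0.007
```

>>> send_rows:
  force: 25
  series:
    - [-1,0,0,0,0]
    - [-1,0,0,0,0]
    - [-1,0,0,0,0]
    - [-1,0,0,0,0]
    - [-1,0,0,0,0]
    - [-1,0,0,0,0]
    - [-1,0,0,0,0]
    - [-1,0,0,0,0]

```text
time_s: 5.55
position: [0.4633, 0.1462, 0.0467]
ee_rot: [0.514, 0.495, -0.482, 0.509]
force: [-0.5, -0.3, 0.4]
grip_width: 0.461
```

```bash
python3 g.py .4625 .146 .15 0
```

```text
t 5.55 pos [0.4633 0.1462 0.0467] down [ 0.046  0.019 -0.999] yaz 0.42 q7 0.06 w 0.461 F [-0.5 -0.3  0.4]
  tool shift [-0.1033  0.004  -0.0017] turn 0.007
```

>>> send_rows:
  series:
    - [-1,-0.015,0,0,0]
    - [-1,-0.03,0,0,0]
    - [-1,-0.04,0,0,0]
    - [-1,-0.04,0,0,0]
    - [-1,-0.03,0,0,0]
    - [-1,0,0,0,0]

```text
time_s: 6.15
position: [0.4546, 0.1421, 0.2049]
ee_rot: [0.512, 0.495, -0.484, 0.507]
force: [-0.0, -0.1, -1.5]
grip_width: 0.46
```

```bash
python3 g.py .577 -.178 .2 -25.7; python3 - <<'E'
from h import *
s=cam('side'); cv2.imwrite('pics/s2.png',s['image'][20:420,60:500])
E
```

```text
t 6.15 pos [0.4546 0.1421 0.2049] down [ 0.04   0.016 -0.999] yaz 0.34 q7 -0.11 w 0.46 F [-0.  -0.1 -1.5]
  tool shift [0.0046 0.1202 0.3209] turn 0.454
```

View pics/s2.png

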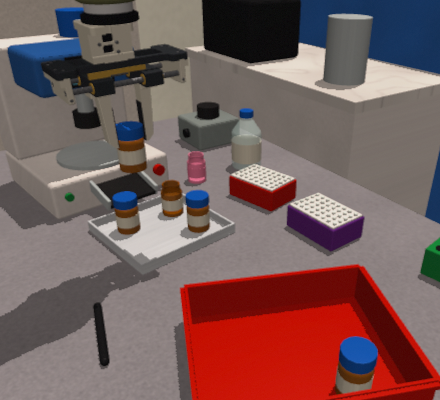

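Jar_c is held and nearly upright at (130,145) in this crop, and the others are undisturbed. I carry it to the tote.

>>> send_rows:
  series:
    - [-1,0,0.012,0.032,0]
    - [-1,0,0.012,0.032,0]
    - [-1,0,0.012,0.032,0]
    - [-1,0,0.012,0.032,0]
    - [-1,0,0.012,0.032,0]
    - [-1,0,0.012,0.032,0]
    - [-1,0,0.012,0.032,0]
    - [-1,0,0.012,0.032,0]
    - [-1,0,0.012,0.032,0]
    - [-1,0,0.012,0.032,0]
    - [-1,0,0,0,0.13]
    - [-1,0,0,0,0.13]

```text
time_s: 7.4
position: [0.5735, -0.187, 0.1791]
ee_rot: [0.566, 0.436, -0.552, 0.43]
force: [0.7, 1.0, -3.4]
grip_width: 0.459
```

```bash
python3 g.py .577 -.178 .13 -25.7
```

```text
t 7.4 pos [ 0.5735 -0.187   0.1791] down [ 0.011  0.019 -1.   ] yaz -14.49 q7 0.38 w 0.459 F [ 0.7  1.  -3.4]
  tool shift [ 0.0493  0.0009 -0.0085] turn 0.196
```

>>> send_rows:
  series:
    - [-1,0,0,-0.006,0.11]
    - [-1,0,0,0,0.1]
    - [-1,0.025,0,0,0]
    - [-1,0.025,0,0,0]
    - [-1,0,0,0,0]

```text
time_s: 7.9
position: [0.5711, -0.1803, 0.117]
ee_rot: [0.608, 0.373, -0.601, 0.36]
force: [-0.5, 0.2, -1.6]
grip_width: 0.459
```

```bash
python3 g.py .577 -.178 .055 -25.7
```

```text
t 7.9 pos [ 0.5711 -0.1803  0.117 ] down [-0.001  0.02  -1.   ] yaz -27.49 q7 0.25 w 0.459 F [-0.5  0.2 -1.6]
  tool shift [ 0.062   0.0048 -0.0037] turn -0.031
```

>>> send_rows:
  series:
    - [-1,0.02,0.005,-0.004,0]
    - [-1,0.02,0,0,0]
    - [-1,0.015,0,0,0]
    - [-1,0.008,0,0,0]
    - [-1,0,0,0,0]

```text
time_s: 8.4
position: [0.5757, -0.1783, 0.0491]
ee_rot: [0.607, 0.374, -0.603, 0.359]
force: [-0.5, -0.4, -1.5]
grip_width: 0.46
```

```bash
python3 g.py .577 -.178 .047 -25.7
```

```text
t 8.4 pos [ 0.5757 -0.1783  0.0491] down [-0.006  0.022 -1.   ] yaz -27.57 q7 0.3 w 0.46 F [-0.5 -0.4 -1.5]
  tool shift [ 0.0021  0.0011 -0.0008] turn -0.033
```

>>> send_rows:
  series:
    - [-1,0.003,0,0,0]
    - [-1,0.003,0,0,0]

```text
time_s: 8.6
position: [0.5745, -0.1778, 0.0459]
ee_rot: [0.607, 0.375, -0.602, 0.357]
force: [-14.0, 7.1, 41.0]
grip_width: 0.459
```

```bash
python3 g.py .577 -.178 .047 -25.7
```

```text
t 8.6 pos [ 0.5745 -0.1778  0.0459] down [-0.007  0.025 -1.   ] yaz -27.6 q7 0.31 w 0.459 F [-14.    7.1  41. ]
  tool shift [-0.0011  0.0022 -0.001 ] turn -0.033
```

Floor contact, 41 N. I ease up 1 mm and open partly.

>>> send_rows:
  series:
    - [-1,-0.001,0,0,0]
    - [0.4,0,0,0,0]
    - [0.4,0,0,0,0]
    - [0.4,0,0,0,0]
    - [0.4,0,0,0,0]

```text
time_s: 9.1
position: [0.5762, -0.1784, 0.0504]
ee_rot: [0.609, 0.374, -0.601, 0.359]
force: [0.3, 0.4, -0.6]
grip_width: 0.688
```

```bash
python3 g.py .577 -.178 .2 0
```

```text
t 9.1 pos [ 0.5762 -0.1784  0.0504] down [-0.002  0.024 -1.   ] yaz -27.61 q7 0.31 w 0.688 F [ 0.3  0.4 -0.6]
  tool shift [-0.1495 -0.0014 -0.0038] turn -0.482
```

>>> send_rows:
  series:
    - [0.4,-0.03,0,0,0]
    - [0.4,-0.04,0,0,0]
    - [0.4,-0.04,0,0,0]
    - [0.8,-0.04,0,0,0]
    - [1,0,0,0,-0.13]
    - [1,0,0,0,-0.13]
    - [1,0,0,0,-0.13]
    - [1,0,0,0,-0.09]
    - [1,0,0,0,0]

```text
time_s: 10.0
position: [0.5771, -0.1824, 0.206]
ee_rot: [0.501, 0.51, -0.491, 0.498]
force: [-0.0, -0.2, 0.3]
grip_width: 1.0
```

```bash
python3 g.py .4625 .2275 .2 0; python3 - <<'E'
from h import *
s=cam('side'); cv2.imwrite('pics/s3.png',s['image'][180:480,120:520])
E
```

```text
t 10.0 pos [ 0.5771 -0.1824  0.206 ] down [-0.002  0.022 -1.   ] yaz 0.94 q7 0.56 w 1.0 F [-0.  -0.2  0.3]
  tool shift [ 0.0154 -0.1079 -0.4115] turn 0.016
```

View pics/s3.png

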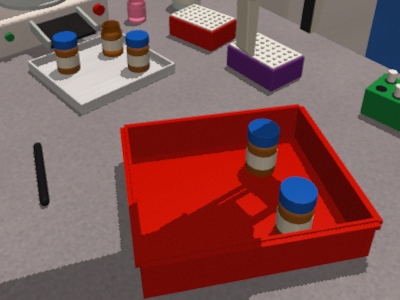

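Jar_c stands upright at (262,147) in the crop, clear of the old jar at (297,205). Next is jar_b.

>>> send_rows:
  series:
    - [1,0,-0.0108,-0.041,0]
    - [1,0,-0.0108,-0.041,0]
    - [1,0,-0.0108,-0.041,0]
    - [1,0,-0.0108,-0.041,0]
    - [1,0,-0.0108,-0.041,0]
    - [1,0,-0.0108,-0.041,0]
    - [1,0,-0.0108,-0.041,0]
    - [1,0,-0.0108,-0.041,0]
    - [1,0,-0.0108,-0.041,0]
    - [1,0,-0.0108,-0.041,0]
    - [1,0,0,0,0]

```text
time_s: 11.15
position: [0.4673, 0.2415, 0.2125]
ee_rot: [0.511, 0.498, -0.503, 0.488]
force: [-0.0, -0.8, 0.1]
grip_width: 0.998
```

```bash
python3 g.py .4625 .2275 .11 0
```

```text
t 11.15 pos [0.4673 0.2415 0.2125] down [-0.002  0.019 -1.   ] yaz -1.59 q7 -0.28 w 0.998 F [-0.  -0.8  0.1]
  tool shift [ 0.1022 -0.0041  0.0161] turn -0.028
```

>>> send_rows:
  series:
    - [1,0,-0.004,0.016,-0.02]
    - [1,0.035,0,0,0]
    - [1,0.035,0,0,0]
    - [1,0.03,0,0,0]
    - [1,0,0,0,0]

```text
time_s: 11.65
position: [0.4636, 0.2283, 0.1099]
ee_rot: [0.509, 0.501, -0.499, 0.491]
force: [0.2, -0.6, 0.7]
grip_width: 0.996
```

```bash
python3 g.py .4625 .2275 .045 0
```

```text
t 11.65 pos [0.4636 0.2283 0.1099] down [ 0.001  0.019 -1.   ] yaz -0.92 q7 -0.13 w 0.996 F [ 0.2 -0.6  0.7]
  tool shift [ 0.0649 -0.0012  0.0021] turn -0.016
```

>>> send_rows:
  series:
    - [1,0.025,-0.002,0.002,0]
    - [1,0.025,0,0,0]
    - [1,0.014,0,0,0]
    - [1,0,0,0,0]

```text
time_s: 12.05
position: [0.4647, 0.2263, 0.0474]
ee_rot: [0.512, 0.497, -0.501, 0.49]
force: [0.0, 0.3, 0.5]
grip_width: 1.001
```

```bash
python3 g.py .4625 .2275 .045 0
```

```text
t 12.05 pos [0.4647 0.2263 0.0474] down [ 0.004  0.02  -1.   ] yaz -1.48 q7 -0.07 w 1.001 F [0.  0.3 0.5]
  tool shift [ 0.0024 -0.0022 -0.0011] turn -0.026
```

>>> send_rows:
  series:
    - [1,0.003,-0.002,-0.001,0]
    - [1,0,0,0,0]
    - [-1,0,0,0,0]
    - [-1,0,0,0,0]
    - [-1,0,0,0,0]
    - [-1,0,0,0,0]
    - [-1,0,0,0,0]
    - [-1,0,0,0,0]
    - [-1,0,0,0,0]
    - [-1,0,0,0,0]

```text
time_s: 13.05
position: [0.4647, 0.2282, 0.0492]
ee_rot: [0.515, 0.496, -0.499, 0.489]
force: [-0.3, -1.2, -0.0]
grip_width: 0.46
```

>>> send_rows:
  series:
    - [-1,-0.015,0,0,0]
    - [-1,-0.03,0,0,0]
    - [-1,-0.04,0,0,0]
    - [-1,-0.04,0,0,0]
    - [-1,-0.035,0,0,0]
    - [-1,0,0,0,0]

```text
time_s: 13.65
position: [0.4623, 0.2231, 0.2124]
ee_rot: [0.513, 0.496, -0.502, 0.489]
force: [-0.0, 0.4, -2.1]
grip_width: 0.455
```

```bash
python3 g.py .474 -.130 .2 -25.7
```

```text
t 13.65 pos [0.4623 0.2231 0.2124] down [ 0.004  0.018 -1.   ] yaz -1.71 q7 -0.24 w 0.455 F [-0.   0.4 -2.1]
  tool shift [0.006  0.0222 0.3527] turn 0.419
```

>>> send_rows:
  series:
    - [-1,0,0.002,0.033,0]
    - [-1,0,0.002,0.033,0]
    - [-1,0,0.002,0.033,0]
    - [-1,0,0.002,0.033,0]
    - [-1,0,0.002,0.033,0]
    - [-1,0,0.002,0.033,0]
    - [-1,0,0.002,0.033,0]
    - [-1,0,0.002,0.033,0]
    - [-1,0,0.002,0.033,0]
    - [-1,0,0.002,0.033,0]
    - [-1,0,0,0,0.13]
    - [-1,0,0,0,0.13]

```text
time_s: 14.85
position: [0.4681, -0.1187, 0.1956]
ee_rot: [0.569, 0.429, -0.565, 0.416]
force: [0.0, 0.6, -1.9]
grip_width: 0.457
```

```bash
python3 g.py .474 -.130 .13 -25.7
```

```text
t 14.85 pos [ 0.4681 -0.1187  0.1956] down [-0.007  0.017 -1.   ] yaz -16.67 q7 0.27 w 0.457 F [ 0.   0.6 -1.9]
  tool shift [0.0654 0.0097 0.0101] turn 0.158
```

>>> send_rows:
  series:
    - [-1,0,0.009,0.01,0]
    - [-1,0,0,0,0.12]
    - [-1,0.025,0,0,0]
    - [-1,0.035,0,0,0]
    - [-1,0,0,0,0]

```text
time_s: 15.35
position: [0.4744, -0.1328, 0.1308]
ee_rot: [0.59, 0.396, -0.589, 0.384]
force: [0.5, 1.6, -1.9]
grip_width: 0.463
```

```bash
python3 g.py .474 -.130 .055 -25.7
```

```text
t 15.35 pos [ 0.4744 -0.1328  0.1308] down [-0.009  0.016 -1.   ] yaz -23.04 q7 0.31 w 0.463 F [ 0.5  1.6 -1.9]
  tool shift [ 0.0758 -0.0004 -0.0016] turn 0.047
```

>>> send_rows:
  series:
    - [-1,0.02,0,-0.002,0.03]
    - [-1,0.025,0,0,0]
    - [-1,0.02,0,0,0]
    - [-1,0.01,0,0,0]
    - [-1,0,0,0,0]

```text
time_s: 15.85
position: [0.4776, -0.1318, 0.0556]
ee_rot: [0.594, 0.391, -0.592, 0.378]
force: [-0.1, -0.1, -2.1]
grip_width: 0.459
```

```bash
python3 g.py .474 -.130 .049 -25.7
```

```text
t 15.85 pos [ 0.4776 -0.1318  0.0556] down [-0.007  0.016 -1.   ] yaz -24.11 q7 0.4 w 0.459 F [-0.1 -0.1 -2.1]
  tool shift [ 0.0067 -0.0039 -0.0001] turn 0.028
```

>>> send_rows:
  series:
    - [-1,0.004,-0.003,0,0]
    - [-1,0.003,0,0,0]
    - [-1,0,0,0,0]

```text
time_s: 16.15
position: [0.476, -0.131, 0.0504]
ee_rot: [0.595, 0.391, -0.591, 0.379]
force: [1.2, -0.2, -1.7]
grip_width: 0.455
```

```bash
python3 g.py .474 -.130 .049 -25.7
```

```text
t 16.15 pos [ 0.476  -0.131   0.0504] down [-0.004  0.016 -1.   ] yaz -24.02 q7 0.41 w 0.455 F [ 1.2 -0.2 -1.7]
  tool shift [ 0.0014 -0.0022 -0.0001] turn 0.029
```

>>> send_rows:
  series:
    - [-1,0.002,0,0,0]
    - [-1,0.002,0,0,0]

```text
time_s: 16.35
position: [0.4751, -0.1304, 0.0484]
ee_rot: [0.595, 0.391, -0.591, 0.379]
force: [-10.2, 3.1, 33.6]
grip_width: 0.458
```

>>> send_rows:
  series:
    - [-1,-0.0005,0,0,0]
    - [0.4,0,0,0,0]
    - [0.4,0,0,0,0]
    - [0.4,0,0,0,0]
    - [0.4,-0.01,0,0,0]
    - [0.4,-0.04,0,0,0]
    - [0.4,-0.04,0,0,0]
    - [0.8,-0.04,0,0,0]
    - [1,0,0,0,-0.13]
    - [1,0,0,0,-0.13]
    - [1,0,0,0,-0.13]
    - [1,0,0,0,0]

```text
time_s: 17.55
position: [0.4759, -0.1335, 0.1899]
ee_rot: [0.508, 0.5, -0.5, 0.492]
force: [0.0, -0.1, -0.2]
grip_width: 0.997
```

```bash
python3 - <<'E'
from m import *
import go
t=cam('top'); s=cam('side'); cv2.imwrite('pics/s4.png',s['image'][150:480,100:540])
bt=blue(t['image']); bs=blue(s['image'])
for b,_ in bt:
    for q,_ in bs:
        P,e=tri(t,b,s,q)
        if e<.006 and 0<P[2]<.12: print(b.round(),q.round(),P.round(4),round(e,4))
go.go(.572,.1585,.2,0)
E
```

```text
[434. 311.] [302. 322.] [ 0.4729 -0.1308  0.0651] 0.0021
t 17.65 pos [ 0.4758 -0.1336  0.1895] down [-0.001  0.017 -1.   ] yaz -1.27 q7 0.52 w 0.999 F [-0.4 -0.1 -0.3]
  tool shift [-0.0057  0.0897 -0.2943] turn -0.022
```

View pics/s4.png

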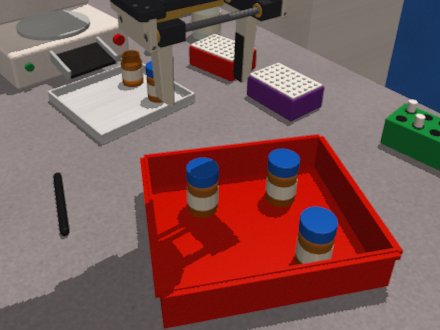

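Two jars stand upright in the tote, with jar_b at (203,188). Next is jar_a.

>>> send_rows:
  series:
    - [1,0,0.0112,-0.037,0]
    - [1,0,0.0112,-0.037,0]
    - [1,0,0.0112,-0.037,0]
    - [1,0,0.0112,-0.037,0]
    - [1,0,0.0112,-0.037,0]
    - [1,0,0.0112,-0.037,0]
    - [1,0,0.0112,-0.037,0]
    - [1,0,0.0112,-0.037,0]
    - [1,0,0,0,0]

```text
time_s: 18.55
position: [0.5798, 0.1681, 0.1929]
ee_rot: [0.518, 0.488, -0.513, 0.48]
force: [-0.5, -0.1, -0.0]
grip_width: 0.998
```

```bash
python3 g.py .572 .1585 .11 0
```

```text
t 18.55 pos [0.5798 0.1681 0.1929] down [-0.004  0.013 -1.   ] yaz -3.62 q7 -0.04 w 0.998 F [-0.5 -0.1 -0. ]
  tool shift [ 0.0828 -0.0067  0.0111] turn -0.063
```

>>> send_rows:
  series:
    - [1,0,-0.007,0.01,-0.06]
    - [1,0.03,0,0,0]
    - [1,0.03,0,0,0]
    - [1,0.02,0,0,0]
    - [1,0,0,0,0]

```text
time_s: 19.05
position: [0.5711, 0.1591, 0.1098]
ee_rot: [0.505, 0.5, -0.502, 0.493]
force: [-0.5, -0.3, 0.9]
grip_width: 1.0
```

```bash
python3 g.py .572 .1585 .046 0
```

```text
t 19.05 pos [0.5711 0.1591 0.1098] down [-0.005  0.01  -1.   ] yaz -0.78 q7 0.08 w 1.0 F [-0.5 -0.3  0.9]
  tool shift [0.0638 0.0012 0.0012] turn -0.014
```

>>> send_rows:
  series:
    - [1,0.025,0.001,0.001,0]
    - [1,0.025,0,0,0]
    - [1,0.014,0,0,0]
    - [1,0,0,0,0]

```text
time_s: 19.45
position: [0.5733, 0.1569, 0.0467]
ee_rot: [0.507, 0.497, -0.504, 0.492]
force: [0.1, 0.8, -0.2]
grip_width: 1.0
```

```bash
python3 g.py .572 .1585 .046 0
```

```text
t 19.45 pos [0.5733 0.1569 0.0467] down [-0.002  0.008 -1.   ] yaz -1.29 q7 0.13 w 1.0 F [ 0.1  0.8 -0.2]
  tool shift [ 0.0007 -0.0014 -0.0015] turn -0.022
```

>>> send_rows:
  series:
    - [1,0.001,-0.001,-0.002,0]
    - [1,0,0,0,0]
    - [-1,0,0,0,0]
    - [-1,0,0,0,0]
    - [-1,0,0,0,0]
    - [-1,0,0,0,0]
    - [-1,0,0,0,0]
    - [-1,0,0,0,0]
    - [-1,0,0,0,0]
    - [-1,0,0,0,0]

```text
time_s: 20.45
position: [0.5743, 0.1594, 0.0503]
ee_rot: [0.509, 0.496, -0.503, 0.492]
force: [0.7, -0.5, 1.5]
grip_width: 0.459
```

>>> send_rows:
  series:
    - [-1,-0.015,0,0,0]
    - [-1,-0.03,0,0,0]
    - [-1,-0.04,0,0,0]
    - [-1,-0.04,0,0,0]
    - [-1,-0.035,0,0,0]
    - [-1,0,0,0,0]

```text
time_s: 21.05
position: [0.5728, 0.156, 0.2189]
ee_rot: [0.508, 0.496, -0.505, 0.491]
force: [0.9, 0.5, -1.0]
grip_width: 0.459
```

```bash
python3 g.py .432 -.225 .21 -25.7
```

```text
t 21.05 pos [0.5728 0.156  0.2189] down [-0.001  0.008 -1.   ] yaz -1.52 q7 -0.02 w 0.459 F [ 0.9  0.5 -1. ]
  tool shift [ 0.006  -0.1306  0.3847] turn 0.422
```

>>> send_rows:
  series:
    - [-1,0,-0.013,0.036,0]
    - [-1,0,-0.013,0.036,0]
    - [-1,0,-0.013,0.036,0]
    - [-1,0,-0.013,0.036,0]
    - [-1,0,-0.013,0.036,0]
    - [-1,0,-0.013,0.036,0]
    - [-1,0,-0.013,0.036,0]
    - [-1,0,-0.013,0.036,0]
    - [-1,0,-0.013,0.036,0]
    - [-1,0,-0.013,0.036,0]
    - [-1,0,0,0,0.13]
    - [-1,0,0,0,0.13]

```text
time_s: 22.25
position: [0.423, -0.213, 0.2173]
ee_rot: [0.57, 0.425, -0.565, 0.418]
force: [0.3, 0.5, -2.0]
grip_width: 0.46
```

```bash
python3 g.py .432 -.225 .13 -25.7
```

```text
t 22.25 pos [ 0.423  -0.213   0.2173] down [-0.001  0.012 -1.   ] yaz -16.74 q7 0.46 w 0.46 F [ 0.3  0.5 -2. ]
  tool shift [0.0871 0.0125 0.0098] turn 0.156
```

>>> send_rows:
  series:
    - [-1,0,0.011,0.009,0]
    - [-1,0,0,0,0.13]
    - [-1,0.03,0,0,0]
    - [-1,0.03,0,0,0]
    - [-1,0.02,0,0,0]
    - [-1,0,0,0,0]

```text
time_s: 22.85
position: [0.4347, -0.2271, 0.1353]
ee_rot: [0.594, 0.391, -0.588, 0.385]
force: [-0.3, -0.1, -1.4]
grip_width: 0.459
```

```bash
python3 g.py .432 -.225 .06 -25.7
```

```text
t 22.85 pos [ 0.4347 -0.2271  0.1353] down [ 0.002  0.01  -1.   ] yaz -23.42 q7 0.53 w 0.459 F [-0.3 -0.1 -1.4]
  tool shift [ 0.0753 -0.0032 -0.0001] turn 0.04
```

>>> send_rows:
  series:
    - [-1,0.02,-0.004,0,0.03]
    - [-1,0.025,0,0,0]
    - [-1,0.02,0,0,0]
    - [-1,0.01,0,0,0]
    - [-1,0,0,0,0]

```text
time_s: 23.35
position: [0.4361, -0.2268, 0.0608]
ee_rot: [0.599, 0.385, -0.59, 0.381]
force: [-0.6, -0.7, -1.0]
grip_width: 0.459
```

```bash
python3 g.py .432 -.225 .05 -25.7
```

```text
t 23.35 pos [ 0.4361 -0.2268  0.0608] down [ 0.007  0.01  -1.   ] yaz -24.41 q7 0.64 w 0.459 F [-0.6 -0.7 -1. ]
  tool shift [ 0.0108 -0.0045  0.0002] turn 0.023
```

>>> send_rows:
  series:
    - [-1,0.005,-0.004,0,0]
    - [-1,0.004,0,0,0]
    - [-1,0.001,0,0,0]
    - [-1,0,0,0,0]

```text
time_s: 23.75
position: [0.434, -0.2257, 0.0526]
ee_rot: [0.599, 0.384, -0.589, 0.383]
force: [0.1, -0.1, -1.5]
grip_width: 0.457
```

>>> send_rows:
  series:
    - [-1,0.002,0,0,0]

```text
time_s: 23.85
position: [0.4343, -0.2257, 0.051]
ee_rot: [0.599, 0.384, -0.589, 0.383]
force: [0.3, -0.5, -1.3]
grip_width: 0.452
```

>>> send_rows:
  series:
    - [-1,0.002,0,0,0]

```text
time_s: 23.95
position: [0.4341, -0.2254, 0.0496]
ee_rot: [0.599, 0.384, -0.588, 0.383]
force: [-8.0, 2.7, 32.4]
grip_width: 0.456
```

Contact, so I release and retreat upward, clear of everything.

>>> send_rows:
  series:
    - [-1,-0.0005,0,0,0]
    - [0.4,0,0,0,0]
    - [0.4,0,0,0,0]
    - [0.4,0,0,0,0]
    - [0.4,-0.01,0,0,0]
    - [0.4,-0.04,0,0,0]
    - [0.4,-0.04,0,0,0]
    - [0.4,-0.05,0,0,0]
    - [0.4,-0.05,0,0,0]
    - [0.4,-0.05,0,0,0]
    - [0.4,-0.05,0,0,0]
    - [0.4,0,0,0,0]

```text
time_s: 25.15
position: [0.4276, -0.2303, 0.3472]
ee_rot: [0.599, 0.384, -0.591, 0.38]
force: [0.5, -0.4, -0.4]
grip_width: 0.699
```

>>> send_rows:
  series:
    - [0.4,0,0,0.05,0]
    - [0.4,0,0,0.05,0]
    - [0.4,0,0,0.05,0]
    - [0.4,0,0,0.05,0]
    - [0.4,0,0,0,0]
    - [0.4,0,0,0,0]

```text
time_s: 25.75
position: [0.3421, -0.4138, 0.347]
ee_rot: [0.599, 0.385, -0.588, 0.382]
force: [-0.3, -0.0, -0.1]
grip_width: 0.694
```

```bash
python3 - <<'E'
from m import *
import go
t=cam('top'); s=cam('side'); cv2.imwrite('pics/e1.png',np.hstack([cv2.resize(t['image'],(400,300)),cv2.resize(s['image'],(400,300))]))
bt=blue(t['image']); bs=blue(s['image'])
for b,_ in bt:
    for q,_ in bs:
        P,e=tri(t,b,s,q)
        if e<.006 and 0<P[2]<.12: print(b.round(),q.round(),P.round(4),round(e,4))
t0=cv2.imread('pics/top0.png')
print(redpoly(t['image']).tolist(), cv2.absdiff(t0,t['image'])[120:190,210:390].mean(), cv2.absdiff(t0,t['image'])[240:272,208:240].mean())
go.go(.43,-.22,.3)
E
```

```text
[460. 253.] [383. 313.] [ 0.573  -0.1785  0.0653] 0.0015
[522. 281.] [418. 375.] [ 0.5273 -0.284   0.066 ] 0.0009
[434. 311.] [302. 322.] [ 0.473  -0.1309  0.0652] 0.0021
[490. 337.] [321. 381.] [ 0.4324 -0.2267  0.0655] 0.0014
[[449, 200], [562, 257], [503, 394], [384, 332]] 1.4882804232804232 1.4303385416666667
t 25.85 pos [ 0.3428 -0.4129  0.3472] down [ 0.011  0.012 -1.   ] yaz -24.14 q7 0.7 w 0.7 F [0.3 0.6 1. ]
  tool shift [ 0.0505  0.0004 -0.2109] turn None
```

View pics/e1.png

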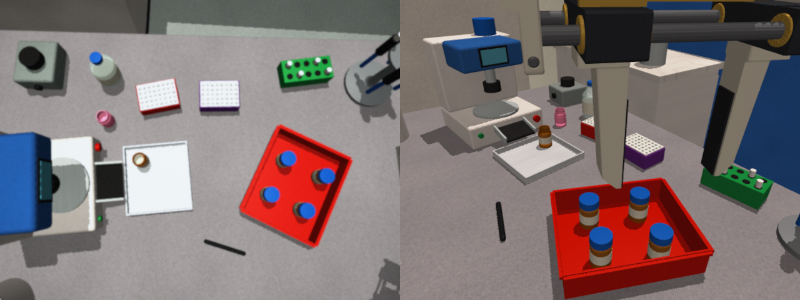

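All four jars stand upright in the tote (top half: (288,159), (325,176), (271,195), (306,211)). The reject is still in the tray at (140,159), and the boxes are unmoved.

```bash
python3 -c "from bench import arm; print(arm.finish_job())"
```

```text
the job is handed in; nothing more can be done
None
```

The three blue-capped jars (c, b, then a) are now in the three free quarters of the red tote, and the job is handed in after about 26 s of robot time. I set each jar down to floor contact at 32–41 N on the wrist before letting go.

**Last checks:**
- **Jars:** all four jars in the tote stand upright, with cap centres measured at z ≈ 0.065–0.066 m, which fits jars standing on the tote floor. The old jar did not move.
- **Surroundings:** the tote corners are at the same pixels as at the start. The uncapped reject and the two tip boxes show no visible change.
- **Gripper:** it ended clear of everything, with no force on the tool.

**Deviations:** the tool drifted up to about 2.8° off vertical on the first grasp, but that jar still ended upright. No check failed. At the start, one tote corner did not match between the two views because the rim and base were confused in the side image. I took the tote's position from the top view instead, where its sides measured close to the stated 260 × 220 mm.

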